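# Gauge two press guide sleeves and sort them

## Robot

A 6-joint arm with a two-finger parallel gripper is mounted at the origin on the work surface. World frame = base frame: x ahead of the robot, y to its left, z up, the work surface at z = 0. Lengths are in m, angles in rad, forces in N, time in s.
With the tool pointing down it reaches from about 0.3 to 0.875 m from the base axis. Payload 6.4 kg.
Tool frame: the origin (TCP) lies between the finger pads; the fingertips stand tips_ahead ahead of it and the grasp point (between the pads) lies 3 mm ahead of it (tips_ahead is the distance from the TCP to the fingertips, in m); z points along the fingers, y is the line along which they close (so a half turn about z gives the same grasp; the last joint's range is limited). The gripper opens to 88 mm and grips with 3 to 60 N. Pads are 18 mm wide; open, the fingers measure 123 mm over their backs; the gripper's body (75 mm by 187 mm) begins 45 mm behind the grasp point.
Start: joints at [-1.327, 0.181, 1.607, -0, 1.354, -0.206], TCP at [0.25, -0.518, 0.261] pointing down, gripper open.
Joint ranges: [-2.99, 2.99], [-0.89, 2.07], [0.3, 2.58], [-1.14, 4.28], [0, 2.63], [-3.12, 3.12]. Speed limits (rad/s): [2.57, 2.57, 3.01, 3.14, 3.14, 3.14].

## Interface

Orientations are given as a unit quaternion [x, y, z, w].
In Python, from workcell import reach, movel, movej, set_gripper, pause, inverse_kinematics, state, camera, MotionError, job_done, search_frame, pinpoint, tips_ahead gives the robot as it stands. The module is installed in compiled form; this text tells all that it offers. Calls block until the motion is done:
- reach(position, orientation): joint-space move of the TCP to a pose.
- movel(position, vel=0.15, orientation=None, contact_N=None): straight line of the TCP; orientation=None keeps the orientation; vel is the mean speed in m/s. With contact_N (N) it stops when the force on the tool has changed by that much, and returns True; else False.
- movej(angles): joint-space move.
- set_gripper(opening): opening from 0.0 (shut) to 1.0 (fully open); the grip force is fixed at half the most; returns when the fingers have stopped.
- pause(seconds).
- inverse_kinematics(position, orientation): joint angles nearest the present ones, or None.
- state(): the state.
- camera(name): name is "scene" or "top"; returns a dict with "pixels" (400x640x3 uint8, red, green, blue), "K" (3x3 intrinsics, pixels), "pose" (4x4, takes a point from camera to world coordinates). Camera axes: x right, y up, looking along -z (the intrinsics and any distortion apply to the point x, -y, -z); pixel columns grow to the right and rows downward; lengths in m; the calibration is good to about 2 mm. A picture is of the moment at which its call begins. There is no depth.
A pose or a line that the arm cannot do raises MotionError and nothing moves.
- job_done(): hands the job in; it is judged then, once.
Trained networks look in a picture, given as the dict that the camera call returned (one of the last four; its "shot" number tells which), for a name from the list of things; names that differ only in an ending like _2 or _b are one class to them, and where a whole thing is asked for, a point or a joint stands for the part that bears it (a point fixed in the world has none). Each returns a list of dicts, best first, with "score" (0 to 1); they miss things now and then, are a little off and sometimes report something else, mostly with a low value. They report only what shows in the picture. A call takes as long as a camera call.
- search_frame(query, picture): "position" ([column, row] in pixels, amid what is visible of it).
- pinpoint(query, picture): "position" ([column, row] in pixels: a listed point, or the origin of a listed thing).
The state is a dict: "clock": time; "qpos": joint angles; "joint_vel": joint speeds; "joint_torque": joint torques, N m; "tool_pos": TCP position; "ee_rot": TCP orientation; "wrist_force": force on the tool from outside, world axes, zero at the start; "torque": the same for the moment, N m; "width": opening from 0.0 (shut) to 1.0 (fully open); "grip_force": force on a finger pad.
Only numpy, scipy, OpenCV 4.12 (cv2) and the standard library are available. Lean on these libraries where they do the work, as an engineer would, in place of code of your own. Each camera call takes 0.05 s, during which the arm holds its last target. There are 200 camera calls.

## Task

Check the two steel guide sleeves on the stepped gauge pin, one after the other: lower a sleeve, collar down, over the pin as far as it slides without forcing it, then take it off and stand it on its collar in its container before trying the other. A sleeve that slides right down onto the gauge's base is good and goes in the rectangular wooden tray; one that stops at the step on the pin goes in the round metal tin. Set the sleeves down, never let them drop, and leave the tape roll, the spanner and the oil bottle alone.

Things in the scene. Friction and masses are not known exactly. Their poses are not given: they have to be found in the camera images.
- sleeve_a: Steel guide sleeve, loose, standing on its collar: collar 50 mm diameter, 8 mm high, at the bottom; body above 40 mm diameter; total height 40 mm; bore right through; about 0.25 kg. The two look alike outside; one has a 24 mm bore, the other 20.4 mm; which is which is for the gauge to tell. Origin: centre of the underside, on the bore axis; z up.
- sleeve_b: Steel guide sleeve, loose, standing on its collar: collar 50 mm diameter, 8 mm high, at the bottom; body above 40 mm diameter; total height 40 mm; bore right through; about 0.25 kg. The two look alike outside; one has a 24 mm bore, the other 20.4 mm; which is which is for the gauge to tell. Origin: centre of the underside, on the bore axis; z up.
- gauge: Fixed gauge: steel base plate 90 x 90 x 20 mm, one upright pin at its centre. Heights above bench: pin 22 mm diameter from 20 to 50 mm, taper to 53 mm, 17.6 mm diameter to 67 mm, tapered tip (11 mm across) at 72 mm. A good sleeve ends with its underside on the base at 20 mm; the other stops with its underside at about 51 mm. Origin: centre of the underside, on the bench; z up.
- gauge_tip (a point): Centre of the top end of the gauge pin, 72 mm above the bench, on the pin's axis.
- tray: Fixed rectangular plywood tray for good sleeves: 130 mm (its x) by 170 mm (its y) outside, 18 mm high, walls and floor 5 mm thick, open above. Origin: centre of the underside, on the bench.
- tin: Fixed round aluminium tin for sleeves that stop at the step: 152 mm outside diameter, 26 mm high, wall 4 mm, floor 5 mm thick, open above. Origin: centre of the underside, on the bench.
- tape_roll: Bystander, loose: yellow roll of masking tape lying flat, 100 mm diameter, 76 mm hole, 24 mm high. Origin: centre of the underside.
- spanner: Bystander, loose: steel spanner 180 mm long lying flat along its x. Origin: centre of the underside.
- oil_bottle: Bystander, loose: closed grey bottle 52 mm diameter, 120 mm high, upright. Origin: centre of the underside.

How it is judged:
On the way, in this order (a step that is already met when the one before it is completed fails the run):
1. a first sleeve is on the pin as far as it goes: the good one down on the base, or the other one at the step (((horizontal distance between sleeve_a and gauge_tip below 0.006 m and angle between sleeve_a's own z axis and vertical below 0.12 rad and z of sleeve_a in the frame of gauge below 0.024 m) or (horizontal distance between sleeve_b and gauge_tip below 0.006 m and angle between sleeve_b's own z axis and vertical below 0.12 rad and z of sleeve_b in the frame of gauge between 0.04 and 0.055 m))), for 0.2 s.
2. that sleeve stands released in its container: the good one in the tray, or the other one in the tin (((x of sleeve_a in the frame of tray between -0.045 and 0.045 m and y of sleeve_a in the frame of tray between -0.065 and 0.065 m and height (world z) of sleeve_a below 0.012 m and angle between sleeve_a's own z axis and vertical below 0.1 rad and linear speed of sleeve_a below 0.02 m/s and contact force between sleeve_a and the fingers below 0.05 N) or (horizontal distance between sleeve_b and tin below 0.055 m and height (world z) of sleeve_b below 0.012 m and angle between sleeve_b's own z axis and vertical below 0.1 rad and linear speed of sleeve_b below 0.02 m/s and contact force between sleeve_b and the fingers below 0.05 N))), for 0.2 s.
3. with the first sleeve in its container, the second is on the pin as far as it goes ((((horizontal distance between sleeve_a and gauge_tip below 0.006 m and angle between sleeve_a's own z axis and vertical below 0.12 rad and z of sleeve_a in the frame of gauge below 0.024 m) and (horizontal distance between sleeve_b and tin below 0.055 m and height (world z) of sleeve_b below 0.012 m and angle between sleeve_b's own z axis and vertical below 0.1 rad and linear speed of sleeve_b below 0.02 m/s and contact force between sleeve_b and the fingers below 0.05 N)) or ((horizontal distance between sleeve_b and gauge_tip below 0.006 m and angle between sleeve_b's own z axis and vertical below 0.12 rad and z of sleeve_b in the frame of gauge between 0.04 and 0.055 m) and (x of sleeve_a in the frame of tray between -0.045 and 0.045 m and y of sleeve_a in the frame of tray between -0.065 and 0.065 m and height (world z) of sleeve_a below 0.012 m and angle between sleeve_a's own z axis and vertical below 0.1 rad and linear speed of sleeve_a below 0.02 m/s and contact force between sleeve_a and the fingers below 0.05 N)))), for 0.2 s.
At the end, for the whole second after the job is handed in: The sleeve that slides right down stands in the rectangular tray and the one that stops at the step stands in the round tin, both on the container's floor (underside within 12 mm of the bench), upright within 0.1 rad, inside the walls, released and at rest (x of sleeve_a in the frame of tray between -0.045 and 0.045 m and y of sleeve_a in the frame of tray between -0.065 and 0.065 m and height (world z) of each of sleeve_a, sleeve_b below 0.012 m and angle between each of sleeve_a, sleeve_b's own z axis and vertical below 0.1 rad and linear speed of each of sleeve_a, sleeve_b below 0.02 m/s and contact force between each of sleeve_a, sleeve_b and the fingers below 0.05 N and horizontal distance between sleeve_b and tin below 0.055 m); the robot touches nothing.
It fails at once if the tape roll is moved by more than 20 mm (distance of tape_roll from where it was at the start of the episode above 0.02 m).
It fails at once if the spanner is moved by more than 20 mm (distance of spanner from where it was at the start of the episode above 0.02 m).
It fails at once if the oil bottle is moved by more than 20 mm (distance of oil_bottle from where it was at the start of the episode above 0.02 m).
It fails at once if a sleeve is forced on the gauge (more than 60 N) (contact force between any of sleeve_a, sleeve_b and gauge above 60 N).
It fails at once if a sleeve is dropped or thrown: it moves faster than 0.7 m/s out of the fingers (a fall of 25 mm) ((linear speed of sleeve_a above 0.7 m/s and contact force between sleeve_a and the fingers below 0.05 N) or (linear speed of sleeve_b above 0.7 m/s and contact force between sleeve_b and the fingers below 0.05 N)).
It also fails if it takes over 67 s, if anything falls off the work surface, if the arm or the gripper's body presses on something with over 40 N, if the wrist force passes 120 N, or if a joint passes its speed limit or range.

## Working session

There is one attempt and no reset: what is moved stays moved. The work goes in short steps, each a Python script; the robot and the scene stay as the last script left them, time stands still between calls to the robot, and variables do not carry over. Pictures are saved under pics/ and viewed, at most 10 in all, crops included, and the job is handed in when it is done.

```bash
mkdir -p pics; cat > h.py <<'E'
import numpy as np, cv2
from workcell import *
def ray(cam,p):
    K=np.array(cam["K"]);T=np.array(cam["pose"])
    d=np.linalg.inv(K)@[p[0],p[1],1.]
    return T[:3,3],T[:3,:3]@np.array([d[0],-d[1],-d[2]])
def onz(cam,p,z):
    o,d=ray(cam,p); return o+d*(z-o[2])/d[2]
def proj(cam,X):
    T=np.array(cam["pose"]);c=T[:3,:3].T@(np.asarray(X,float)-T[:3,3])
    u=np.array(cam["K"])@[c[0],-c[1],-c[2]]; return u[:2]/u[2]
def save(cam,n): cv2.imwrite(f"pics/{n}.png",cam["pixels"][...,::-1])
E
python3 - <<'E'
from h import *
print(tips_ahead, state())
Z=dict(sleeve_a=0,gauge_tip=.072,gauge=0,tray=0,tin=0,tape_roll=0,spanner=0,oil_bottle=0)
for n in("top","scene"):
    c=camera(n);save(c,n+"0");print(n,{k:v for k,v in c.items() if k!="pixels"})
    for q,z in Z.items():
        for r in pinpoint(q,c)[:3]:print(q,r["score"],np.round(r["position"],1),np.round(onz(c,r["position"],z),4))
E
```

```text
0.022 {'clock': 0.0, 'qpos': array([-1.32729495e+00,  1.81497597e-01,  1.60794273e+00,  4.31677517e-06,
        1.35379581e+00, -2.06281452e-01]), 'joint_vel': array([-0.00058451, -0.00102399, -0.00171864,  0.00021009,  0.00208233,
       -0.00032825]), 'joint_torque': array([-1.07800890e-03, -4.33868480e+01, -3.41848505e+01,  7.00716907e-02,
        3.83867137e-02, -1.49250836e-04]), 'tool_pos': array([ 0.24990411, -0.51733522,  0.25986608]), 'ee_rot': array([ 9.74818103e-01,  2.22999980e-01, -1.31847052e-05, -8.21640157e-04]), 'wrist_force': array([ 0.42089156, -0.49951218,  0.20449522]), 'torque': array([ 0.02828604,  0.01032079, -0.05585024]), 'grip_force': 0.0, 'width': 0.9986929294829571}
top {'K': array([[399.52505851,   0.        , 322.80127276],
       [  0.        , 399.52505851, 197.12501474],
       [  0.        ,   0.        ,   1.        ]]), 'pose': array([[ 3.64888031e-03,  9.97675676e-01, -6.80435966e-02,
         5.35387105e-01],
       [-9.99725028e-01,  2.06328836e-03, -2.33583239e-02,
         7.77269146e-04],
       [-2.31636380e-02,  6.81101182e-02,  9.97408872
[... 788 characters left out ...]
1, -0.64989249,  0.73021699,  1.30500478],
       [ 0.97733472, -0.12492786,  0.17090897,  0.17048357],
       [-0.01984801,  0.74968845,  0.66149322,  0.72874679],
       [ 0.        ,  0.        ,  0.        ,  1.        ]]), 'shot': 2}
sleeve_a 0.92 [346.  244.8] [0.6425 0.088  0.    ]
sleeve_a 0.67 [232.  236.3] [ 0.6679 -0.1823  0.    ]
gauge_tip 0.86 [322.8 177.7] [0.4967 0.0045 0.072 ]
gauge 0.96 [323.4 199.7] [0.4977 0.0058 0.    ]
tray 0.57 [211.4 176. ] [ 0.4587 -0.3215  0.    ]
tin 0.78 [443.1 201.9] [0.4481 0.3087 0.    ]
tape_roll 0.66 [271.2 283.5] [ 0.783  -0.0508  0.    ]
spanner 0.78 [481.1 278.4] [0.6823 0.3846 0.    ]
oil_bottle 0.83 [161.5 232.7] [ 0.6894 -0.3545  0.    ]
```

View pics/top0.png

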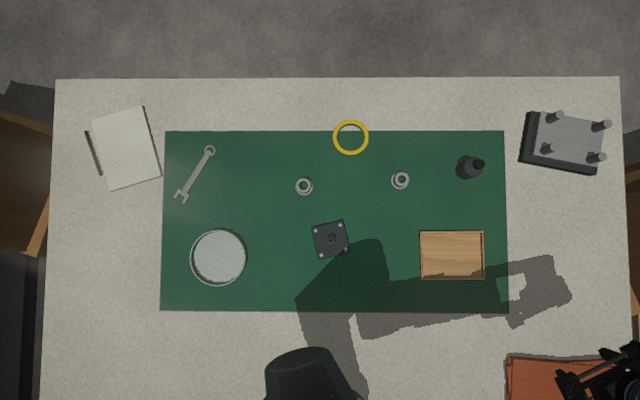

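View pics/scene0.png

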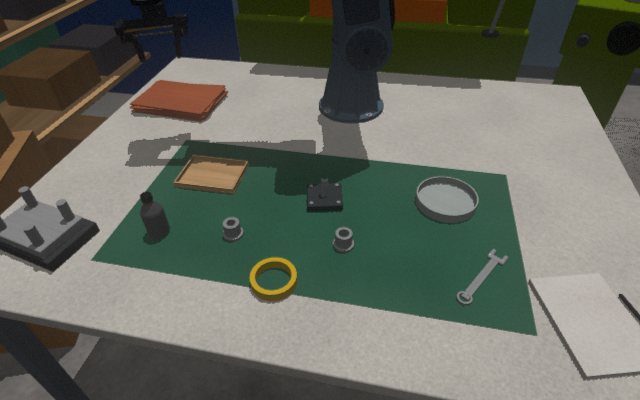

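Top view: the sleeves are at about (304,186) and (400,180), the gauge (331,239), the tin (218,257) and the tray (452,255). The tape, spanner and bottle are clear of them. The scene view agrees. Next I refine the positions by fitting silhouettes in both cameras.

```bash
cat >> h.py <<'E'
from scipy.optimize import minimize
def circ(x,y,z,r,n=48):
    a=np.linspace(0,2*np.pi,n,endpoint=False);return np.c_[x+r*np.cos(a),y+r*np.sin(a),np.full(n,z)]
def sq(x,y,z,yaw,hx,hy):
    c,s=np.cos(yaw),np.sin(yaw);return np.array([[x+c*a-s*b,y+s*a+c*b,z] for a,b in((hx,hy),(-hx,hy),(-hx,-hy),(hx,-hy))])
def model(q,p,z0=0):
    x,y=p[:2]
    if q=="sleeve":return [np.r_[circ(x,y,z0,.025),circ(x,y,z0+.008,.025)],np.r_[circ(x,y,z0+.008,.02),circ(x,y,z0+.04,.02)]]
    if q=="tin":return [np.r_[circ(x,y,0,.076),circ(x,y,.026,.076)]]
    if q=="tray":return [np.r_[sq(x,y,0,p[2],.065,.085),sq(x,y,.018,p[2],.065,.085)]]
    if q=="gauge":return [np.r_[sq(x,y,0,p[2],.045,.045),sq(x,y,.02,p[2],.045,.045)],np.r_[circ(x,y,.02,.011),circ(x,y,.05,.011)],np.r_[circ(x,y,.05,.0088),circ(x,y,.067,.0088),circ(x,y,.072,.0055)]]
def sil(cam,q,p,z0=0,S=8,win=None):
    u0,v0,u1,v1=win;m=np.zeros(((v1-v0)*S,(u1-u0)*S),np.float32)
    for P in model(q,p,z0):
        uv=np.array([proj(cam,X) for X in P]);uv=(uv+.5-[u0,v0])*S
        cv2.fillConvexPoly(m,cv2.convexHull(np.round(uv).astype(np.int32)),1.)
    return cv2.resize(m,(u1-u0,v1-v0),interpolation=cv2.INTER_AREA)
def fg(cam):
    I=cv2.GaussianBlur(cam["pixels"],(0,0),.5).astype(float)
    return np.clip((1.45-(I[...,1]+3)/(I[...,0]+3))/.3+.0,0,1) # 1 = not green
def fit(cams,q,p,z0=0):
    p=np.array(p,float);W=[]
    for c in cams:
        uv=np.array([proj(c,X) for P in model(q,p,z0) for X in P]);a=np.maximum(uv.min(0)-8,0).astype(int);b=np.minimum(uv.max(0)+9,[640,400]).astype(int)
        W.append((*a,*b))
    F=[fg(c)[w[1]:w[3],w[0]:w[2]] for c,w in zip(cams,W)]
    f=lambda p:sum(((sil(c,q,p,z0,win=w)-m)**2).sum() for c,w,m in zip(cams,W,F))
    s=np.array([.008,.008]+[.15]*(len(p)-2));n=len(p)
    r=minimize(f,p,method="Nelder-Mead",options=dict(initial_simplex=np.vstack([p]+[p+s*np.eye(n)[i] for i in range(n)]),xatol=1e-4,fatol=1e-3))
    return r.x,r.fun
E
python3 - <<'E'
from h import *
T,S=camera("top"),camera("scene")
G=dict(s1=("sleeve",[.642,.08]),s2=("sleeve",[.666,-.184]),gauge=("gauge",[.4975,.003,.2]),tray=("tray",[.459,-.32,0]),tin=("tin",[.446,.309]))
out=[]
for n,(q,p) in G.items():
    for l,cs in(("top",[T]),("scene",[S]),("both",[T,S])):
        x,f=fit(cs,q,p);print(n,l,np.round(x,4),round(f,1))
    for c,o in((T,0),(S,1)):
        pass
    G[n]=(q,x)
def ov(c,boxes):
    rows=[]
    for n,(q,x) in G.items():
        P=np.array([proj(c,X) for X in np.vstack(model(q,x))]);m=((P.min(0)+P.max(0))/2).astype(int);h=30
        im=c["pixels"][m[1]-h:m[1]+h,m[0]-h:m[0]+h,::-1];k=160//60+1
        im=cv2.resize(im,(156,156),interpolation=cv2.INTER_CUBIC);im2=im.copy()
        for Q in model(q,x):
            uv=(np.array([proj(c,X) for X in Q])+.5-m+h)*156/60
            cv2.polylines(im2,[cv2.convexHull(np.round(uv).astype(np.int32))],True,(0,0,255),1)
        rows.append(np.vstack([im,im2]))
    return np.hstack(rows)
cv2.imwrite("pics/fit.png",np.vstack([ov(T,0)[:300],ov(S,0)[12:312]]))
cv2.imwrite("pics/fit.png",cv2.resize(np.vstack([ov(T,0),ov(S,0)]),(750,600)))
E
```

```text
s1 top [0.641  0.0797] 38.7
s1 scene [0.6423 0.0807] 7.6
s1 both [0.6415 0.0802] 49.9
s2 top [ 0.6586 -0.1845] 18.4
s2 scene [ 0.6592 -0.1833] 7.3
s2 both [ 0.6585 -0.1839] 28.9
gauge top [0.4951 0.0057 0.229 ] 29.0
gauge scene [0.4945 0.0063 0.2075] 54.6
gauge both [0.4947 0.0063 0.2213] 88.6
tray top [ 0.456  -0.3213  0.0179] 104.1
tray scene [ 0.4549 -0.3205  0.0105] 599.2
tray both [ 0.4552 -0.321   0.0243] 710.1
tin top [0.4454 0.3122] 12.7
tin scene [0.446  0.3132] 162.5
tin both [0.4457 0.3125] 183.7
```

View pics/fit.png

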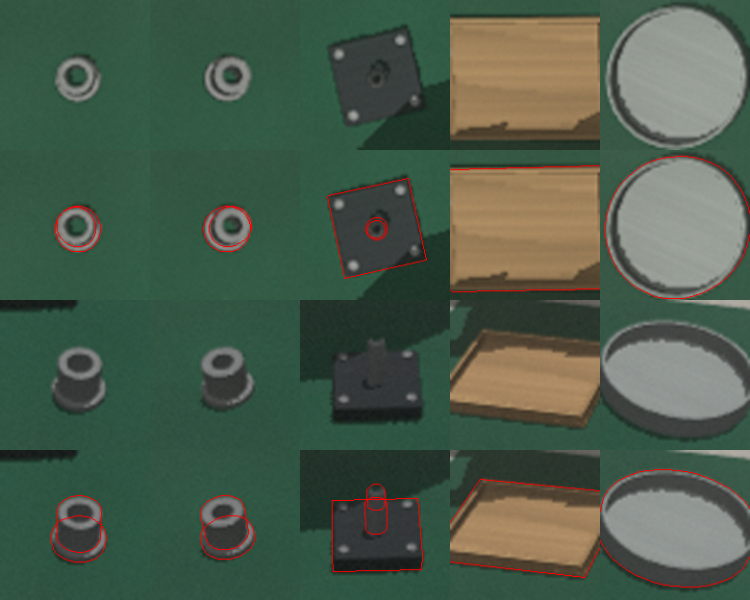

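```bash
cat >> h.py <<'E'
Q=[1,0,0,0]; ZG=.034   # TCP height above sleeve underside when gripped
def pick(x,y):
    reach([x,y,.12],Q); set_gripper(.75); movel([x,y,ZG],.12); set_gripper(0); pause(.2)
    s=state();print("grip",s["clock"],s["width"]*88,s["grip_force"],s["tool_pos"])
E
python3 - <<'E'
from h import *
for p in([.6415,.0802,.034],[.6585,-.1839,.034],[.495,.006,.054],[.455,-.321,.039],[.4457,.3125,.039]):
    for z in(0,.1):print(inverse_kinematics([p[0],p[1],p[2]+z],Q))
pick(.6415,.0802)
movel([.6415,.0802,.15],.2); reach([.4947,.0063,.15],Q)
pause(.3);s=state();print(s["clock"],s["tool_pos"],s["width"]*88,s["wrist_force"])
for n in("scene","top"):save(camera(n),n+"1")
E
python3 -c "
import cv2,numpy as np
a=cv2.imread('pics/scene1.png')[60:260,200:460];b=cv2.imread('pics/top1.png')[130:330,200:460]
cv2.imwrite('pics/c1.png',cv2.resize(np.hstack([a,b]),(796,306),interpolation=3))"
```

```text
[-5.88631385e-02  6.05126805e-01  1.53745793e+00 -4.44089210e-16
  9.99007917e-01  1.51193319e+00]
[-5.88631385e-02  4.65328434e-01  1.51098745e+00 -4.44089210e-16
  1.16527677e+00  1.51193319e+00]
[-4.45495303e-01  6.70480175e-01  1.42881728e+00 -4.44089210e-16
  1.04229519e+00  1.12530102e+00]
[-4.45495303e-01  5.38858566e-01  1.40253000e+00 -4.44089210e-16
  1.20020409e+00  1.12530102e+00]
[-2.28146744e-01  3.06033699e-01  1.93834341e+00 -4.44089210e-16
  8.97215542e-01  1.34264958e+00]
[-2.28146744e-01  1.31094478e-01  1.89814786e+00 -4.44089210e-16
  1.11235031e+00  1.34264958e+00]
[-8.27567208e-01  4.43064449e-01  1.78159844e+00 -4.44089210e-16
  9.16929761e-01  7.43229119e-01]
[-8.27567208e-01  2.81613998e-01  1.75117094e+00 -4.44089210e-16
  1.10880771e+00  7.43229119e-01]
[ 3.93358374e-01  4.21608924e-01  1.81417395e+00 -4.44089210e-16
  9.05809779e-01  1.96415470e+00]
[ 3.93358374e-01  2.56399199e-01  1.78335441e+00 -4.44089210e-16
  1.10183905e+00  1.96415470e+00]
grip 5.6667 39.488246377721765 29.99975015729433 [0.64185555 0.08012941 0.03459067]
7.4 [0.49538673 0.00659743 0.14986933] 39.43429577949552 [ 0.76672646  0.4589764  -2.1319154 ]
```

View pics/c1.png

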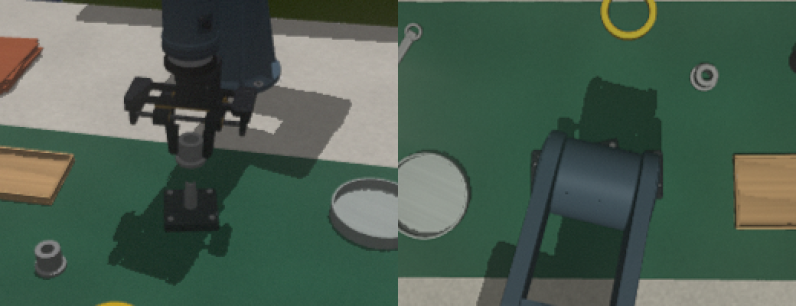

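The sleeve is held upright, with the pin straight below it (crop about (190,150) above (190,190)). I'll lower it under guard.

```bash
python3 - <<'E'
from h import *
x,y=.4943,.0060
movel([x,y,.112],.1); pause(.2)
r=movel([x,y,.0535],.03,contact_N=6)
pause(.3);s=state();print(r,s["clock"],s["tool_pos"],s["wrist_force"],s["torque"],s["width"]*88)
print("underside",s["tool_pos"][2]-.0346)
save(camera("scene"),"scene2")
E
python3 -c "
import cv2
cv2.imwrite('pics/c2.png',cv2.resize(cv2.imread('pics/scene2.png')[100:240,240:420],(720,560),interpolation=3))"
```

```text
True 10.3333 [0.49446811 0.00593982 0.05455086] [-0.17839037  0.5757507   5.39812379] [0.05002513 0.12571339 0.00355278] 39.352226141766344
underside 0.019950857700090918
```

View pics/c2.png

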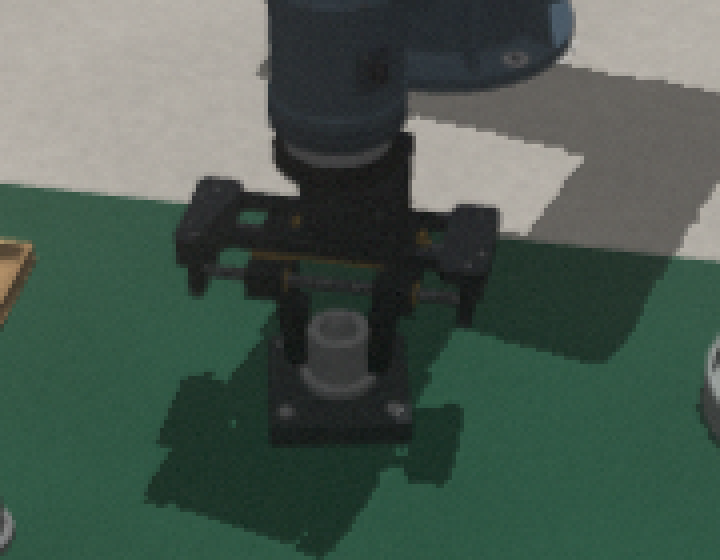

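The collar rests on the base plate (around (340,385)) and the underside is at 20 mm, so this sleeve is good and goes in the tray.

```bash
cat >> h.py <<'E'
def place(x,y,zc=.0346):
    p=state()["tool_pos"]; movel([p[0],p[1],.155],.12)
    reach([x,y,.13],Q); movel([x,y,.05],.12); pause(.2)
    r=movel([x,y,zc+.003],.025,contact_N=4); pause(.2)
    s=state();print("set",r,s["clock"],s["tool_pos"],s["wrist_force"])
    set_gripper(.62); pause(.2); movel([x,y,.14],.15)
E
python3 - <<'E'
from h import *
place(.455,-.321)
T,S=camera("top"),camera("scene")
print(fit([T,S],"sleeve",[.6585,-.1839]))
pick(.6587,-.1839)
movel([.6587,-.1839,.15],.2); reach([.4943,.0060,.15],Q)
pause(.3);s=state();print(s["clock"],s["tool_pos"],s["width"]*88)
c=camera("scene");save(c,"scene3")
cv2.imwrite("pics/c3.png",cv2.resize(c["pixels"][80:260,160:420,::-1],(780,540),interpolation=3))
E
```

```text
set True 14.2917 [ 0.45495557 -0.32100596  0.03951937] [-0.3078582   0.52776344  4.04746356]
(array([ 0.65854195, -0.18388339]), np.float64(30.70170471364474))
grip 18.7833 38.46466981644118 29.967458855849742 [ 0.65897375 -0.18403708  0.03455651]
20.8 [0.49483491 0.00532242 0.14991993] 38.481550909014885
```

View pics/c3.png

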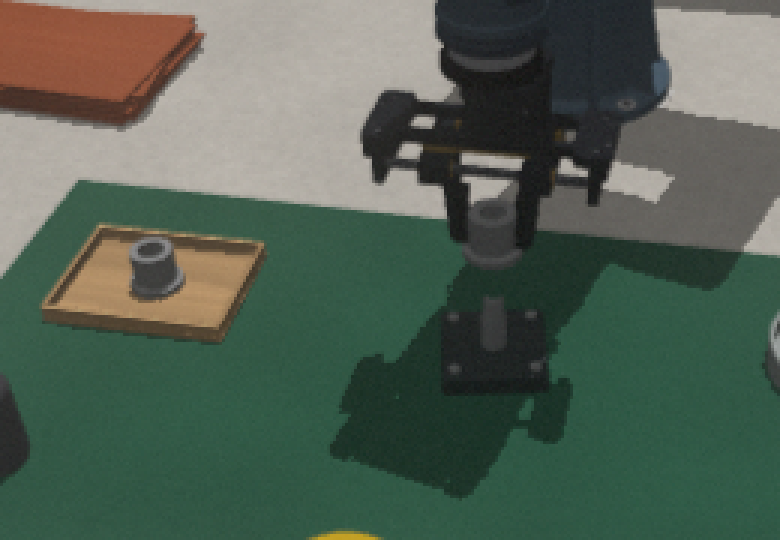

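The first sleeve stands upright in the tray (155,270). The second hangs upright above the pin.

```bash
python3 - <<'E'
from h import *
x,y=.4943,.0060
movel([x,y,.112],.1); pause(.2);f0=state()["wrist_force"]
r=movel([x,y,.0535],.025,contact_N=6)
pause(.3);s=state();print(r,s["clock"],s["tool_pos"],f0,s["wrist_force"],s["torque"],s["width"]*88)
print("underside",s["tool_pos"][2]-.0346)
c=camera("scene");save(c,"scene4")
cv2.imwrite("pics/c4.png",cv2.resize(c["pixels"][100:240,240:420,::-1],(720,560),interpolation=3))
E
```

```text
True 23.1083 [0.49512288 0.00574407 0.08474791] [ 0.80919556 -0.39185043 -2.68526294] [ 5.23621886 -2.13275264  0.61589134] [-0.1681006  -0.85377257  0.02819551] 38.7389687541658
underside 0.05014791040651303
```

View pics/c4.png

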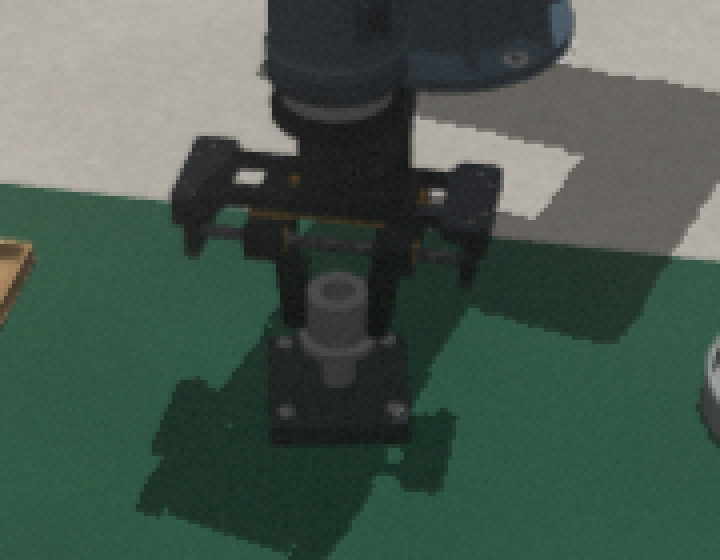

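This one stopped with its underside at about 50–51 mm, and the pin shows below the collar (340,370). That is the step, so it goes in the tin.

```bash
python3 - <<'E'
from h import *
place(.4457,.3125)
movel([.4457,.3125,.2],.2); reach([.35,0,.3],Q); pause(.3)
c=camera("scene");save(c,"scene5");s=state();print(s["clock"],s["wrist_force"])
cv2.imwrite("pics/c5.png",cv2.resize(c["pixels"][120:320,130:530,::-1],(800,400),interpolation=3))
E
```

```text
set True 26.7583 [0.44568356 0.31252414 0.03942019] [-0.39133422 -0.08619296  4.9090118 ]
30.3083 [ 0.36855504 -0.76138572  0.08674514]
```

View pics/c5.png

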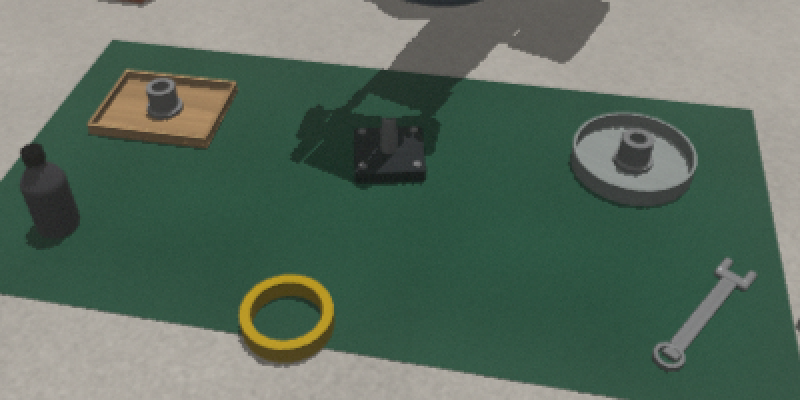

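Both sleeves stand upright in their containers: tray (163,98) and tin (635,150). The tape roll, spanner and bottle are where they were.

```bash
python3 -c "
from workcell import *
print(job_done())"
```

```text
the job is handed in; nothing more can be done
None
```

I checked both sleeves and handed the job in at about 30 s: the one that slid down to the base stands in the tray, the one that stopped at the step stands in the tin, and the tape roll, spanner and bottle look untouched; no verdict came back.

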